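# Pack the cordless phone away and latch the storage tub

## Task

Pack the phone away: lay the handset flat, keypad up, on the floor of the tub beside its charging cradle, set the lid squarely on so that it sits fully down on the rim all round, then close both end latches fully, flat against the tub. Set the handset and the lid down, do not drop them, and leave the other things on the bench where they are.

Things in the scene. Friction and masses are not known exactly. Their poses are not given: they have to be found in the camera images.
- tub: open pale-grey plastic storage tub standing on the bench, fixed in place, 180 (x) x 240 (y) x 80 high, walls and floor 4 thick, inside 172 x 232. Origin: centre of its underside; x across the short side, y along the long side, z up. A grey catch ledge (90 wide, standing out 8, at 54 to 60 above the underside) is on each of its two short ends (+y and -y). The free room for the handset is the +y part, y from -18 to +116 mm
- cradle_center (a point): centre (half-way up) of the phone's dark charging cradle, 100 (x) x 90 (y) x 55 high, loose, already standing in the -y half of the tub; stays there
- handset_center (a point): centre (half-way up) of the dark cordless phone handset, 150 long (x) x 50 wide (y) x 26 thick (z), lying on the bench with its keypad up (z up), loose, about 0.14 kg; lies to the left or right of the tub. Either end may point either way in the tub
- lid_bottom (a point): middle of the lower edge plane of the tub's loose white lid, which lies right way up on the bench at the other side of the tub; 191 (x) x 251 (y), about 0.28 kg, z up. It fits either way round, long side along the tub's long side. Its skirt goes 11 mm down outside the rim with 2.5 mm play all round (mouth flared 3 more); seated, this point is 69 mm above the tub's underside, over its middle
- lid_handle (a point): centre of the bar handle fixed on the lid, 41 above the lid's lower edge plane; bar 14 wide (x), 112 long (y), 16 high, its underside 18 above the lid's plate; same axes as the lid. Seated, it is 110 mm above the tub's underside
- latch_a (a joint): hinge angle (rad) of the grey latch flap at the lid's +y end (80 wide, 42 long, 4 thick). 0 = fully down: hanging flat along the tub's end, its hook under the tub's catch ledge; 1.57 = sticking straight out, level; range 0 to 2.1, starts 1.5 to 1.9. Stiff hinge, stays where left; about 1.5 N near the tip turns it. Closed by pressing it down, then in towards the tub, once the lid is on
- latch_a_hinge (a point): mid-width point on that latch's hinge axis, which runs along the lid's x, 133 mm to +y of the handle bar's centre and 28 mm below it. With the lid on, it is 82 mm above the tub's underside and 13 mm outside the tub's end wall; the flap's outer face lies 2 mm farther out than the axis when down
- latch_a_tip (a point): middle of the free edge of that latch flap, 42 mm from its hinge
- latch_b (a joint): hinge angle (rad) of the grey latch flap at the lid's -y end (80 wide, 42 long, 4 thick). 0 = fully down: hanging flat along the tub's end, its hook under the tub's catch ledge; 1.57 = sticking straight out, level; range 0 to 2.1, starts 1.5 to 1.9. Stiff hinge, stays where left; about 1.5 N near the tip turns it. Closed by pressing it down, then in towards the tub, once the lid is on
- latch_b_hinge (a point): mid-width point on that latch's hinge axis, which runs along the lid's x, 133 mm to -y of the handle bar's centre and 28 mm below it. With the lid on, it is 82 mm above the tub's underside and 13 mm outside the tub's end wall; the flap's outer face lies 2 mm farther out than the axis when down
- latch_b_tip (a point): middle of the free edge of that latch flap, 42 mm from its hinge
- tape_roll: bystander: roll of brown packing tape lying flat, 104 across, 50 high, beyond the tub; origin at the centre of its underside
- carton: bystander: small cardboard carton, 110 x 140 x 70 high, beyond the tub; origin at the centre of its underside
- socket_strip: bystander: off-white socket strip without lead, 45 x 160 x 32 high, beyond the tub; origin at the centre of its underside

How it is judged:
By the outcome, as a careful person would: the job done as asked, in the order asked, and still so for the second after the job is handed in, with the robot touching nothing.
It also fails if it takes over 72 s, if anything falls off the work surface, if the arm or the gripper's body presses on something with over 40 N, if the wrist force passes 120 N, or if a joint passes its speed limit or range.

## Robot

A 7-joint arm with a two-finger parallel gripper is mounted at the origin on the work surface. World frame = base frame: x ahead of the robot, y to its left, z up, the work surface at z = 0. Lengths are in m, angles in rad, forces in N, time in s.
With the tool pointing down it reaches from about 0.4 to 0.875 m from the base axis. Payload 19.3 kg.
Tool frame: the origin (TCP) lies between the finger pads; the fingertips stand 19 mm ahead of it and the grasp point (between the pads) is the TCP; z points along the fingers, y is the direction in which the jaws open and shut (so a half turn about z gives the same grasp; the last joint's range is limited). The gripper opens to 85 mm and grips with 20 to 120 N. Pads are 22 mm wide; open, the fingers measure 114 mm over their backs; the gripper's body (76 mm by 85 mm) begins 54 mm behind the grasp point. The pads swing forward as they close: fully open they stand 13 mm farther back than shut.
Start: joints at [-1.329, 0.521, -0.036, 1.599, 0.021, 1.021, -0.113], TCP at [0.192, 0.595, 0.25] pointing down, gripper open.
Joint ranges: [-2.91, 2.91], [-0.3, 2.13], [-1.5, 1.42], [0.17, 2.43], [-1.26, 4.41], [0.16, 1.93], [-2.52, 2.52]. Speed limits (rad/s): [1.89, 1.89, 2.39, 2.39, 3.01, 3.01, 3.01].

## Interface

Orientations are given as [roll, pitch, yaw] about the fixed x, y, z axes, in that order (R = Rz(yaw) Ry(pitch) Rx(roll)).
In Python, from workcell import status, imaging, bot gives the robot as it stands.
- The arm moves only by the shell command python3 -m handwheel 'ROWS' [FORCE]. ROWS is JSON, a list of rows, each an object with "offset": the shift along the tool's x, y, z in mm, a list of three; "rot": the turn, a rotation vector about the tool's x, y, z in degrees, a list of three; "claw": the opening, from -1 (shut) to 1 (fully open). A call has 1 to 12 rows; each row shifts and turns the commanded pose from where the row before left it, along the tool's axes as they then stand; what a row does not reach is not made up. A row lasts 1/10 s, in which the tool goes at most 50 mm and 8.59 degrees, less where a joint would pass 70% of its speed; a pose out of reach is approached as far as the arm can. A call is refused whole if a number of a shift passes 50 or a number of a turn 8.59, either way. A call with a gripper value outside its range is refused whole. The fingers move at their own pace and stop on an object; FORCE is the grip in N (left out, the last holds). Time passes only in rows, so rows that do not move let the fingers close. It gives the time, the measured TCP pose, the force and the opening at its end, in the units of the state.
- status.observe(): the state, without advancing time (a new reading comes with each control period).
- imaging.grab_frame(name): name is "side" or "top" or "wrist"; returns a dict with "color" (400x640x3 uint8, red, green, blue), "range_z" (400x640 float32, m along the optical axis (not along the pixel's ray), 0 where there is no reading), "fx", "fy", "cx", "cy" (pixels), "camera_from_world" (4x4, takes a point from world to camera coordinates). Camera axes: x right, y down, z forward; pixel columns grow to the right and rows downward; lengths in m; the calibration is good to about 2 mm. A picture is of the moment at which its call begins.
- bot.job_done(): hands the job in, once; it reports no verdict.
Trained networks look in the newest picture that a camera, given by its name, has taken for a name from the list of things; names that differ only in an ending like _2 or _b are one class to them, and where a whole thing is asked for, a point or a joint stands for the part that bears it (a point fixed in the world has none). Each returns a list of dicts, best first, with "conf" (0 to 1); they miss things now and then, are a little off and sometimes report something else, mostly with a low value. They report only what shows in the picture. A call takes as long as a camera call.
- imaging.regions_of(thing, camera): "region" (400x640 bool, what is visible of it) and "box" ([centre column, centre row, width, height] in pixels, round what is visible of it).
- imaging.mark_of(thing, camera): "uv" ([column, row] in pixels: a listed point, or the origin of a listed thing).
The state is a dict: "clock": time; "qpos": joint angles; "qd": joint speeds; "joint_efforts": joint torques, N m; "position": TCP position; "tool_rot": TCP orientation; "force": force on the tool from outside, world axes, zero at the start; "moment": the same for the moment, N m; "grip_width": finger opening in m.
Only numpy, scipy, OpenCV 4.12 (cv2) and the standard library are available. Lean on these libraries where they do the work, as an engineer would, in place of code of your own. Each camera call takes 0.05 s, during which the arm holds its last target.

## Working session

There is one attempt and no reset: what is moved stays moved. The work goes in short steps, Python scripts to look and compute and a shell command to move; the robot and the scene stay as the last step left them, time stands still between calls to the robot, and variables do not carry over. Pictures are saved under pics/ and viewed, and the job is handed in when it is done.

```bash
ls; mkdir -p pics
cat > h.py <<'E'
import numpy as np, cv2
from workcell import status, imaging, bot
def snap(cam,fn=None):
    f=imaging.grab_frame(cam)
    if fn: cv2.imwrite('pics/'+fn,f['color'][:,:,::-1])
    return f
def world(f,u,v,d=None):
    if d is None: d=float(f['range_z'][int(round(v)),int(round(u))])
    p=np.array([(u-f['cx'])/f['fx']*d,(v-f['cy'])/f['fy']*d,d,1])
    return (np.linalg.inv(f['camera_from_world'])@p)[:3]
def cloud(f):
    d=f['range_z'];v,u=np.indices(d.shape)
    P=np.stack([(u-f['cx'])/f['fx']*d,(v-f['cy'])/f['fy']*d,d,np.ones_like(d)],-1)
    return (P@np.linalg.inv(f['camera_from_world']).T)[...,:3]
def proj(f,p):
    q=f['camera_from_world']@np.append(p,1);return q[:2]/q[2]*[f['fx'],f['fy']]+[f['cx'],f['cy']]
E
python3 - <<'E'
from h import *
s=status.observe();print(s)
for c in('side','top','wrist'):
    f=snap(c,c+'0.png');print(c,f['fx'],np.round(np.linalg.inv(f['camera_from_world']),3).tolist())
    C=cloud(f)
    for t in('tub','cradle_center','handset_center','lid_bottom','lid_handle','latch_a','latch_a_hinge','latch_a_tip','tape_roll','carton','socket_strip'):
        if t!='latch_a':
            for m in imaging.mark_of(t,c)[:2]: print(t,np.round(m['uv']),round(m['conf'],2),np.round(world(f,*m['uv']),3) if 0<=m['uv'][1]<399 and 0<=m['uv'][0]<639 else '')
E
```

```text
pics
{'clock': 0.0, 'qpos': array([-1.32921244,  0.52202423, -0.03634997,  1.59998068,  0.02123521,
        1.02109495, -0.11279744]), 'qd': array([-0.00029712, -0.0006897 ,  0.00038683,  0.00016311,  0.00091936,
        0.0023659 , -0.00178507]), 'joint_efforts': array([ 1.59200052e-03, -9.27130938e+01,  1.98069692e+00, -3.69906807e+01,
        1.79628131e-02,  8.56874714e-03,  2.59094463e-05]), 'position': array([0.19165924, 0.59456936, 0.24972889]), 'tool_rot': array([-3.14047582e+00,  9.79632520e-05,  2.82983889e+00]), 'force': array([ 0.09827512, -0.70318616,  0.25797254]), 'moment': array([ 0.04529096, -0.06097343, -0.01761851]), 'grip_width': 0.08519687103605852}
side 413.4949490356791 [[0.704, -0.435, 0.561, -0.199], [-0.71, -0.409, 0.574, -0.74], [-0.021, -0.802, -0.597, 0.822], [0.0, 0.0, 0.0, 1.0]]
tub [322. 205.] 0.97 [ 0.504 -0.018  0.045]
cradle_center [338. 209.] 0.74 [ 0.541 -0.051  0.026]
cradle_center [270. 154.] 0.63 [0.629 0.387 0.006]
handset_center [404. 279.] 0.72 [ 0.447 -0.369  0.023]
lid_bottom [236. 174.] 0.68 [0.447 0.361 0.013]
lid_bottom [268. 154.] 0.39
[... 595 characters left out ...]
  0.029]
handset_center [433. 228.] 0.77 [ 0.455 -0.364  0.031]
lid_bottom [204. 223.] 0.85 [0.478 0.384 0.012]
lid_handle [199. 222.] 0.76 [0.476 0.392 0.046]
latch_a_hinge [198. 260.] 0.83 [0.358 0.397 0.014]
latch_a_tip [195. 278.] 0.57 [ 0.301  0.408 -0.   ]
tape_roll [312. 138.] 0.65 [ 0.774  0.03  -0.001]
carton [369. 138.] 0.67 [ 0.747 -0.162  0.071]
socket_strip [197. 260.] 0.36 [0.356 0.399 0.014]
socket_strip [336. 204.] 0.34 [ 0.537 -0.052  0.022]
wrist 317.169576607185 [[0.307, 0.916, 0.257, 0.128], [0.952, -0.296, -0.082, 0.617], [0.001, 0.27, -0.963, 0.373], [0.0, 0.0, 0.0, 1.0]]
latch_a_hinge [218. 326.] 0.86 [0.352 0.406 0.014]
latch_a_tip [204. 300.] 0.85 [0.181 0.555 0.269]
```

View pics/side0.png

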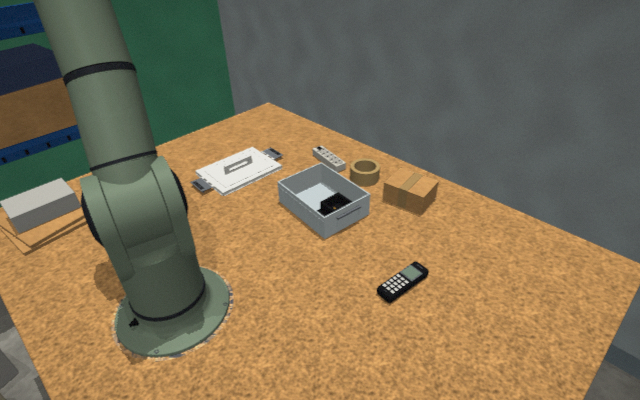

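View pics/top0.png

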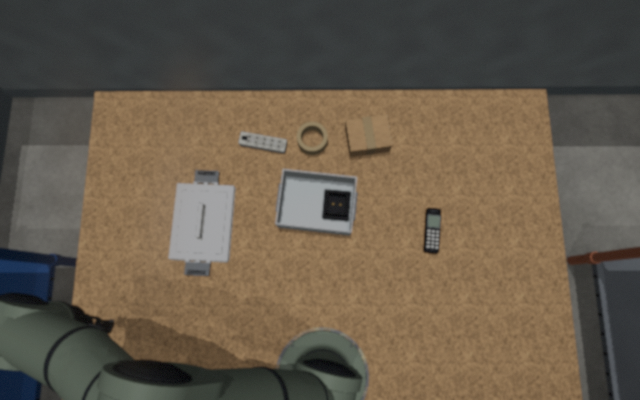

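View pics/wrist0.png

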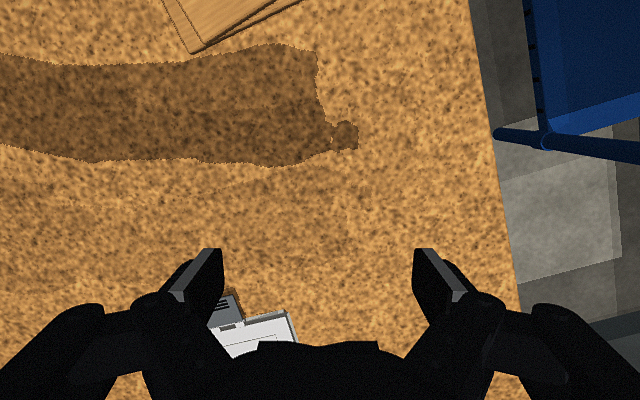

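The wrist view shows mostly the bench, with the near lid corner at about (245, 320). Top view: tub at (317, 202), cradle in its -y half, at (337, 205). The lid is at (203, 222) with its long side along world x, so it needs a quarter turn. The handset is at (433, 230). Next I'll measure the poses.

```bash
cat >> h.py <<'E'
def rect(P):
    r=cv2.minAreaRect((P[:,:2]*1000).astype(np.float32)); return np.round(r[0],1),np.round(r[1],1),round(r[2],1)
def best(t,c):
    r=imaging.regions_of(t,c); return (r[0]['region']>0) if r else None
E
python3 - <<'E'
from h import *
for c in('top','side'):
    f=snap(c);C=cloud(f)
    for t,z0,z1 in(('tub',.072,.09),('handset_center',.018,.035),('lid_bottom',.007,.025),('lid_handle',.038,.06),('cradle_center',.04,.07),('latch_a',-.01,.1)):
        rr=imaging.regions_of(t,c)
        for r in rr[:2]:
            P=C[r['region']];Q=P[(P[:,2]>z0)&(P[:,2]<z1)]
            print(c,t,round(r['conf'],2),len(P),len(Q),np.round(np.percentile(P[:,2],[5,50,95]),3),rect(Q) if len(Q)>5 else '', np.round(Q.mean(0),3) if len(Q) else '')
E
```

```text
top tub 0.76 3557 358 [-0.     0.006  0.079] (array([537.9,  11.9]), array([240.1, 183.7]), 83.4) [0.533 0.016 0.079]
top handset_center 0.6 705 654 [0.017 0.025 0.03 ] (array([ 448.4, -365. ]), array([ 49.4, 148.5]), 82.8) [ 0.448 -0.364  0.026]
top lid_bottom 0.78 5452 4877 [0.004 0.015 0.022] (array([482.6, 389.7]), array([194.4, 349.9]), 87.0) [0.479 0.389 0.015]
top lid_bottom 0.59 306 303 [0.011 0.016 0.021] (array([328.4, 397.9]), array([79. , 38.7]), 89.7) [0.328 0.398 0.016]
top lid_handle 0.98 5258 170 [0.009 0.015 0.022] (array([481.6, 389.4]), array([ 16.3, 108.5]), 87.7) [0.481 0.389 0.047]
top cradle_center 0.57 782 246 [0.021 0.028 0.061] (array([535.1, -53.5]), array([74.2, 77.7]), 84.6) [ 0.534 -0.054  0.056]
top latch_a 0.78 277 276 [0.01  0.016 0.021] (array([636.7, 382.9]), array([81.3, 41.3]), 86.9) [0.636 0.381 0.015]
top latch_a 0.74 315 313 [0.011 0.016 0.021] (array([328.4, 397.9]), array([79. , 38.7]), 89.7) [0.328 0.398 0.016]
side tub 0.82 3887 419 [0.001 0.037 0.076] (array([538. ,  11.9]), array([244.9, 184.9]), 84.2) [ 0.531 -0.002  0.076]
side handset_center 0.57 1045 829 [0.007 0.023 0.027] (array([ 448.1, -366.8]), array([ 48.5, 150.6]), 83.9) [ 0.443 -0.368  0.024]
side lid_bottom 0.76 2444 2118 [0.006 0.013 0.036] (array([481. , 389.7]), array([200.3, 346.5]), 86.1) [0.469 0.38  0.013]
side lid_handle 0.96 2491 105 [0.004 0.013 0.036] (array([481.4, 388.5]), array([ 20.4, 111.5]), 88.5) [0.478 0.387 0.044]
side cradle_center 0.66 394 213 [0.022 0.042 0.057] (array([534.5, -48.8]), array([62.1, 76. ]), 84.1) [ 0.533 -0.038  0.051]
side latch_a 0.61 118 117 [0.006 0.013 0.015] (array([640.9, 397.2]), array([119.1,  48.4]), 73.3) [0.637 0.384 0.012]
side latch_a 0.47 145 145 [0.01  0.013 0.016] (array([329.5, 398.4]), array([83.2, 41.1]), 87.8) [0.328 0.394 0.013]
```

```bash
cat > go.py <<'E'
import sys
from h import *
from scipy.spatial.transform import Rotation as R
# usage: go.py x y z yawdeg  -> tool-frame shift (mm) and turn remaining; tool assumed to point down
s=status.observe();p=s['position'];Rm=R.from_euler('xyz',s['tool_rot'])
x,y,z,yaw=map(float,sys.argv[1:5])
T=R.from_euler('xyz',[np.pi,0,np.radians(yaw)])
print('t',round(s['clock'],2),'pos',np.round(p,4),'rpy',np.round(np.degrees(s['tool_rot']),2),'w',round(s['grip_width'],4),'F',np.round(s['force'],1))
print('turn first',np.round((Rm.inv()*T).as_rotvec(degrees=True),2),'shift in present axes',np.round(Rm.inv().apply(np.array([x,y,z])-p)*1000,1),'shift after turn',np.round(T.inv().apply(np.array([x,y,z])-p)*1000,1))
E
python3 -m handwheel '[{"offset":[-37,-31,0],"rot":[0,0,0],"claw":1},{"offset":[-37,-31,0],"rot":[0,0,0],"claw":1},{"offset":[-37,-31,0],"rot":[0,0,0],"claw":1},{"offset":[-37,-31,0],"rot":[0,0,0],"claw":1},{"offset":[-37,-31,0],"rot":[0,0,0],"claw":1},{"offset":[-37,-31,0],"rot":[0,0,8],"claw":1},{"offset":[-37,-31,0],"rot":[0,0,8],"claw":1},{"offset":[-37,-31,0],"rot":[0,0,8],"claw":1},{"offset":[-37,-31,0],"rot":[0,0,8],"claw":1}]'
python3 go.py 0.448 -0.366 0.2 -6.8
```

```text
clock: 3.25
position: [0.3868, 0.2097, 0.2505]
tool_rot: [3.141, 0.0, 2.265]
force: [1.8, -0.1, -0.1]
grip_width: 0.0854
t 3.25 pos [0.3868 0.2097 0.2505] rpy [1.7995e+02 1.0000e-02 1.2977e+02] w 0.0854 F [ 1.8 -0.1 -0.1]
turn first [ 3.0000e-02 -5.0000e-02  1.3657e+02] shift in present axes [-481.6 -321.3   50.2] shift after turn [128.9 564.4  50.5]
```

```bash
python3 -m handwheel '[{"offset":[-40,-20,0],"rot":[0,0,8.5],"claw":1},{"offset":[-40,-20,0],"rot":[0,0,8.5],"claw":1},{"offset":[0,0,0],"rot":[0,0,8.5],"claw":1},{"offset":[0,0,0],"rot":[0,0,8.5],"claw":1},{"offset":[0,0,0],"rot":[0,0,8.5],"claw":1},{"offset":[0,0,0],"rot":[0,0,8.5],"claw":1},{"offset":[0,0,0],"rot":[0,0,8.5],"claw":1},{"offset":[0,0,0],"rot":[0,0,8.5],"claw":1},{"offset":[0,0,0],"rot":[0,0,8.5],"claw":1},{"offset":[0,0,0],"rot":[0,0,8.5],"claw":1},{"offset":[0,0,0],"rot":[0,0,8.5],"claw":1},{"offset":[0,0,0],"rot":[0,0,8.5],"claw":1}]'
python3 go.py 0.448 -0.366 0.2 -6.8
```

```text
clock: 4.45
position: [0.4005, 0.1236, 0.2504]
tool_rot: [-3.141, -0.0, 0.485]
force: [0.0, -1.0, -0.4]
grip_width: 0.0854
t 4.45 pos [0.4005 0.1236 0.2504] rpy [-1.7999e+02 -2.0000e-02  2.7790e+01] w 0.0854 F [ 0.  -1.  -0.4]
turn first [-1.000e-02 -2.000e-02  3.459e+01] shift in present axes [-186.3  455.3   50.3] shift after turn [105.1 480.5  50.4]
```

```bash
python3 -m handwheel '[{"offset":[0,0,0],"rot":[0,0,7],"claw":1},{"offset":[0,0,0],"rot":[0,0,7],"claw":1},{"offset":[0,0,0],"rot":[0,0,7],"claw":1},{"offset":[0,0,0],"rot":[0,0,7],"claw":1},{"offset":[20,0,0],"rot":[0,0,6.6],"claw":1},{"offset":[20,44,0],"rot":[0,0,0],"claw":1},{"offset":[20,44,0],"rot":[0,0,0],"claw":1},{"offset":[15,44,0],"rot":[0,0,0],"claw":1},{"offset":[10,44,0],"rot":[0,0,0],"claw":1},{"offset":[10,44,0],"rot":[0,0,0],"claw":1},{"offset":[5,44,0],"rot":[0,0,0],"claw":1},{"offset":[5,44,0],"rot":[0,0,0],"claw":1}]'
python3 -m handwheel '[{"offset":[0,44,0],"rot":[0,0,0],"claw":1},{"offset":[0,44,0],"rot":[0,0,0],"claw":1},{"offset":[0,44,10],"rot":[0,0,0],"claw":1},{"offset":[0,40,20],"rot":[0,0,0],"claw":1},{"offset":[0,0,20],"rot":[0,0,0],"claw":1},{"offset":[0,0,0],"rot":[0,0,0],"claw":1}]'
python3 go.py 0.448 -0.366 0.2 -6.8
python3 - <<'E'
from h import *
print(status.observe()['qpos'])
f=snap('wrist','w1.png');C=cloud(f)
for r in imaging.regions_of('handset_center','wrist')[:2]:
    P=C[r['region']];Q=P[(P[:,2]>.018)&(P[:,2]<.035)];print(r['conf'],rect(Q),np.median(Q[:,2]))
E
```

```text
clock: 5.65
position: [0.4701, -0.1938, 0.2504]
tool_rot: [-3.141, -0.0, -0.113]
force: [1.4, 1.2, 0.2]
grip_width: 0.0854
clock: 6.25
position: [0.4496, -0.3631, 0.1982]
tool_rot: [-3.14, 0.003, -0.115]
force: [-1.2, 0.1, -0.5]
grip_width: 0.0853
t 6.25 pos [ 0.4496 -0.3631  0.1982] rpy [-179.92    0.19   -6.57] w 0.0853 F [-1.2  0.1 -0.5]
turn first [-0.08  0.19  0.23] shift in present axes [-1.3  3.1 -1.8] shift after turn [-1.2  3.1 -1.8]
[ 0.14867561  0.59447606  0.62869289  1.79892249 -0.43517458  0.89421289
 -0.71012647]
```

View pics/w1.png

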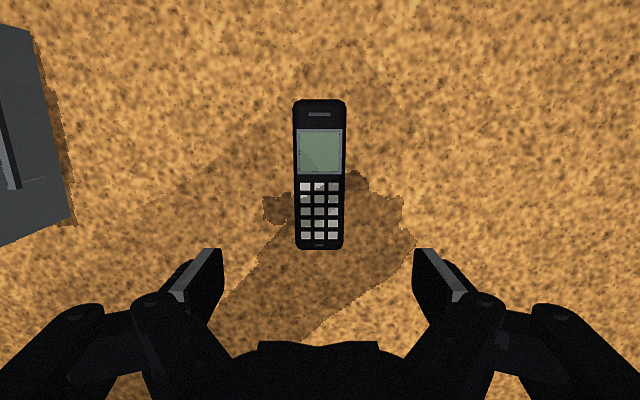

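The handset shows at (320, 175), upright and well aligned between the fingers. The network missed it here, so I'll fit it from depth instead.

Run:
```python
from h import *
f=snap('wrist');C=cloud(f)
m=np.zeros(C.shape[:2],bool);m[90:260,280:365]=1
for lo in(.012,.018,.022):
    Q=C[m&(C[...,2]>lo)&(C[...,2]<.05)];print(rect(Q),np.median(Q[:,2]),len(Q))
print(np.median(C[60:90,250:400,2]))
```

```text
(array([ 452.7, -363.2]), array([ 50. , 146.8]), 83.4) 0.025626122236719145 7460
(array([ 452.7, -363.2]), array([ 49.8, 146.8]), 83.4) 0.025634363083450074 7417
(array([ 452.2, -363.1]), array([ 46.9, 145.9]), 83.3) 0.025731142359041476 6954
-0.0005873440232545268
```

```bash
python3 -m handwheel '[{"offset":[0,1.5,40],"rot":[0,0,0],"claw":1},{"offset":[0,0,40],"rot":[0,0,0],"claw":1},{"offset":[0,0,40],"rot":[0,0,0],"claw":1},{"offset":[0,0,30],"rot":[0,0,0],"claw":1},{"offset":[0,0,15],"rot":[0,0,0],"claw":1},{"offset":[0,0,9],"rot":[0,0,0],"claw":1},{"offset":[0,0,0],"rot":[0,0,0],"claw":1},{"offset":[0,0,0],"rot":[0,0,0],"claw":-1},{"offset":[0,0,0],"rot":[0,0,0],"claw":-1},{"offset":[0,0,0],"rot":[0,0,0],"claw":-1},{"offset":[0,0,0],"rot":[0,0,0],"claw":-1},{"offset":[0,0,0],"rot":[0,0,0],"claw":-1}]' 30
python3 -m handwheel '[{"offset":[0,0,0],"rot":[0,0,0],"claw":-1},{"offset":[0,0,0],"rot":[0,0,0],"claw":-1},{"offset":[0,0,-10],"rot":[0,0,0],"claw":-1},{"offset":[0,0,-30],"rot":[0,0,0],"claw":-1},{"offset":[0,0,-40],"rot":[0,0,0],"claw":-1},{"offset":[0,0,-40],"rot":[0,0,0],"claw":-1},{"offset":[0,0,-20],"rot":[0,0,0],"claw":-1}]'
```

```text
clock: 7.6
position: [0.4513, -0.3647, 0.0275]
tool_rot: [3.141, -0.002, -0.113]
force: [-1.1, 2.6, 9.8]
grip_width: 0.0496
clock: 8.3
position: [0.4511, -0.3652, 0.1702]
tool_rot: [3.14, -0.003, -0.113]
force: [0.3, -0.1, -2.4]
grip_width: 0.0494
```

```bash
python3 go.py 0.543 0.062 0.2 -6.2
```

```text
t 8.3 pos [ 0.4511 -0.3652  0.1702] rpy [179.91  -0.18  -6.5 ] w 0.0494 F [ 0.3 -0.1 -2.4]
turn first [ 0.09 -0.18 -0.3 ] shift in present axes [  43.  -434.8  -30.3] shift after turn [  45.2 -434.6  -29.8]
```

```bash
python3 -m handwheel '[{"offset":[4,-20,-10],"rot":[0,0,0],"claw":-1},{"offset":[4,-40,-10],"rot":[0,0,0],"claw":-1},{"offset":[4,-44,-10],"rot":[0,0,0],"claw":-1},{"offset":[4,-44,0],"rot":[0,0,0],"claw":-1},{"offset":[4,-44,0],"rot":[0,0,0],"claw":-1},{"offset":[4,-44,0],"rot":[0,0,0],"claw":-1},{"offset":[4,-44,0],"rot":[0,0,0],"claw":-1},{"offset":[4,-44,0],"rot":[0,0,0],"claw":-1},{"offset":[4,-44,0],"rot":[0,0,0],"claw":-1},{"offset":[4,-36,0],"rot":[0,0,0],"claw":-1},{"offset":[4,-31,0],"rot":[0,0,0],"claw":-1},{"offset":[0,0,0],"rot":[0,0,0],"claw":-1}]'
python3 - <<'E'
from h import *
f=snap('wrist','w2.png');C=cloud(f)
m=(C[...,2]>.07)&(C[...,2]<.09)&(C[...,0]>.35)&(C[...,0]<.68)&(abs(C[...,1]-.012)<.16)
P=C[m];print(len(P),rect(P))
snap('side','s2.png')
E
python3 go.py 0.543 0.062 0.2 -6.2
```

```text
clock: 9.5
position: [0.5438, 0.0674, 0.1966]
tool_rot: [-3.14, -0.0, -0.107]
force: [-0.1, -0.7, -1.9]
grip_width: 0.0494
6898 (array([541.4,  14.8]), array([241.2, 180.2]), 83.4)
t 9.6 pos [0.5433 0.063  0.1968] rpy [ 1.80e+02 -2.00e-02 -6.41e+00] w 0.0491 F [-0.3 -0.7 -1.7]
turn first [ 0.   -0.02 -0.21] shift in present axes [-0.2  1.1 -3.2] shift after turn [-0.2  1.1 -3.2]
```

View pics/w2.png

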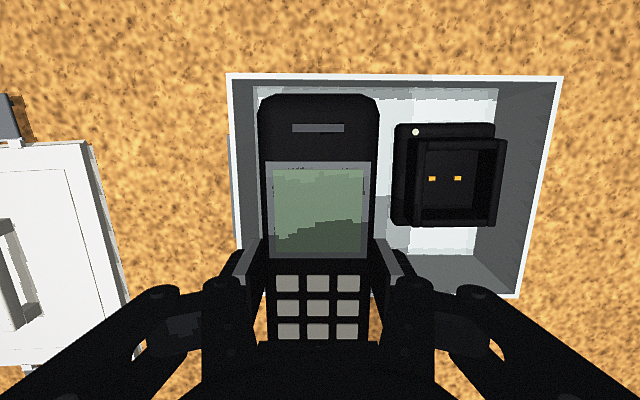

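View pics/s2.png

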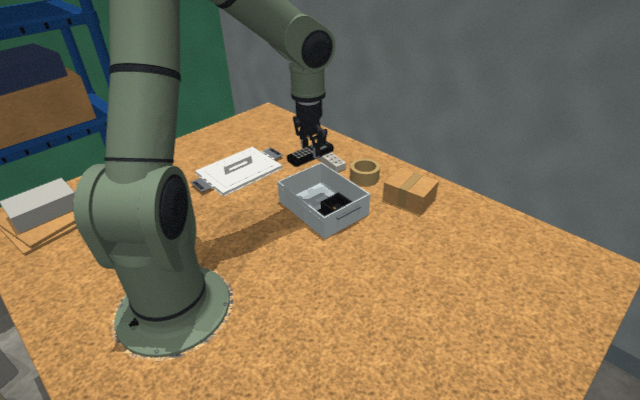

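```bash
python3 -m handwheel '[{"offset":[2,0.5,30],"rot":[0,0,0],"claw":-1},{"offset":[0,0,40],"rot":[0,0,0],"claw":-1},{"offset":[0,0,40],"rot":[0,0,0],"claw":-1},{"offset":[0,0,25],"rot":[0,0,0],"claw":-1},{"offset":[0,0,15],"rot":[0,0,0],"claw":-1},{"offset":[0,0,6],"rot":[0,0,0],"claw":-1},{"offset":[0,0,2],"rot":[0,0,0],"claw":-1},{"offset":[0,0,2],"rot":[0,0,0],"claw":-1},{"offset":[0,0,0],"rot":[0,0,0],"claw":-1}]'
```

```text
clock: 10.5
position: [0.5458, 0.0622, 0.0371]
tool_rot: [-3.141, -0.001, -0.113]
force: [-0.5, 0.3, -2.3]
grip_width: 0.0492
```

```bash
python3 -m handwheel '[{"offset":[0,0,2],"rot":[0,0,0],"claw":-1},{"offset":[0,0,2],"rot":[0,0,0],"claw":-1},{"offset":[0,0,0],"rot":[0,0,0],"claw":-1}]'
python3 -m handwheel '[{"offset":[0,0,1],"rot":[0,0,0],"claw":-1},{"offset":[0,0,0],"rot":[0,0,0],"claw":-1}]'
```

```text
clock: 10.8
position: [0.5453, 0.0622, 0.0322]
tool_rot: [-3.142, 0.0, -0.113]
force: [-0.7, 0.1, -1.9]
grip_width: 0.049
clock: 11.0
position: [0.5454, 0.0621, 0.0315]
tool_rot: [-3.141, -0.0, -0.113]
force: [-1.1, -0.2, 4.8]
grip_width: 0.0496
```

```bash
python3 -m handwheel '[{"offset":[0,0,0],"rot":[0,0,0],"claw":0.5},{"offset":[0,0,0],"rot":[0,0,0],"claw":0.5},{"offset":[0,0,0],"rot":[0,0,0],"claw":0.5},{"offset":[0,0,-5],"rot":[0,0,0],"claw":0.5},{"offset":[0,0,-20],"rot":[0,0,0],"claw":0.5},{"offset":[0,0,-40],"rot":[0,0,0],"claw":0.5},{"offset":[0,0,-40],"rot":[0,0,0],"claw":1},{"offset":[0,0,-40],"rot":[0,0,0],"claw":1},{"offset":[0,0,-30],"rot":[0,0,0],"claw":1},{"offset":[0,0,0],"rot":[0,0,0],"claw":1}]'
python3 - <<'E'
from h import *
f=snap('wrist','w3.png');C=cloud(f)
m=(C[...,2]>.07)&(C[...,2]<.09)&(C[...,0]>.35)&(C[...,0]<.68)&(abs(C[...,1]-.012)<.16)
P=C[m];print(len(P),rect(P))
f=snap('side','s3.png');C=cloud(f)
f=snap('top','t3.png');C=cloud(f)
E
python3 go.py 0.4815 0.3895 0.2 177.3
```

```text
clock: 12.0
position: [0.5468, 0.0621, 0.2102]
tool_rot: [-3.139, -0.005, -0.113]
force: [1.6, -0.9, -0.2]
grip_width: 0.0857
7781 (array([541. ,  14.9]), array([241.3, 180.9]), 83.2)
t 12.15 pos [0.545  0.0623 0.2061] rpy [-1.7999e+02  2.0000e-02 -6.4500e+00] w 0.0852 F [ 0.5 -0.1  0.7]
turn first [3.0000e-02 2.0000e-02 1.7625e+02] shift in present axes [ -99.9 -318.     6.2] shift after turn [ 78.9 323.9   6.1]
```

View pics/w3.png

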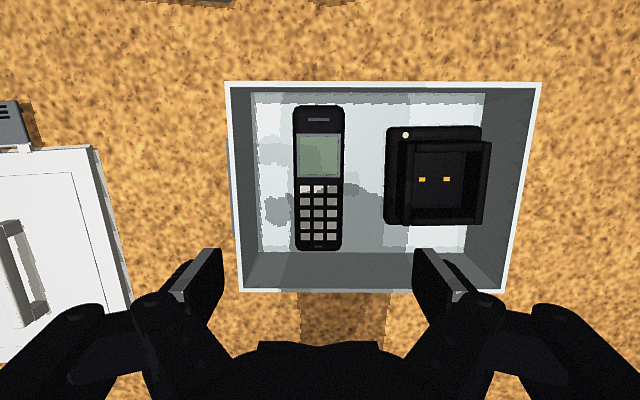

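```bash
python3 -m handwheel '[{"offset":[0,0,0],"rot":[0,0,-8.5],"claw":1},{"offset":[0,0,0],"rot":[0,0,-8.5],"claw":1},{"offset":[0,0,0],"rot":[0,0,-8.5],"claw":1},{"offset":[0,0,0],"rot":[0,0,-8.5],"claw":1},{"offset":[0,0,0],"rot":[0,0,-8.5],"claw":1},{"offset":[0,0,0],"rot":[0,0,-8.5],"claw":1},{"offset":[0,0,0],"rot":[0,0,-8.5],"claw":1},{"offset":[0,0,0],"rot":[0,0,-8.5],"claw":1},{"offset":[0,0,0],"rot":[0,0,-8.5],"claw":1},{"offset":[0,0,0],"rot":[0,0,-8.5],"claw":1},{"offset":[0,0,0],"rot":[0,0,-8.5],"claw":1},{"offset":[0,0,0],"rot":[0,0,-8.5],"claw":1}]'
python3 go.py 0.4815 0.3895 0.2 177.3
```

```text
clock: 13.35
position: [0.5448, 0.062, 0.2051]
tool_rot: [-3.14, 0.0, 1.673]
force: [0.8, 0.2, 0.0]
grip_width: 0.0854
t 13.35 pos [0.5448 0.062  0.2051] rpy [-179.88    0.     95.87] w 0.0854 F [0.8 0.2 0. ]
turn first [-1.000e-01 -8.000e-02 -8.143e+01] shift in present axes [332.3 -29.4   5.2] shift after turn [ 78.7 324.2   5.1]
```

```bash
python3 -m handwheel '[{"offset":[30,-3,0],"rot":[0,0,0],"claw":1},{"offset":[42,-4,0],"rot":[0,0,0],"claw":1},{"offset":[42,-4,0],"rot":[0,0,0],"claw":1},{"offset":[42,-4,0],"rot":[0,0,0],"claw":1},{"offset":[42,-4,0],"rot":[0,0,0],"claw":1},{"offset":[42,-4,0],"rot":[0,0,0],"claw":1},{"offset":[42,-4,0],"rot":[0,0,0],"claw":1},{"offset":[30,-2,0],"rot":[0,0,0],"claw":1},{"offset":[20,0,5],"rot":[0,0,0],"claw":1},{"offset":[0,0,0],"rot":[0,0,-8.1],"claw":1},{"offset":[0,0,0],"rot":[0,0,-8.1],"claw":1}]'
python3 -m handwheel '[{"offset":[0,0,0],"rot":[0,0,-8.1],"claw":1},{"offset":[0,0,0],"rot":[0,0,-8.1],"claw":1},{"offset":[0,0,0],"rot":[0,0,-8.1],"claw":1},{"offset":[0,0,0],"rot":[0,0,-8.1],"claw":1},{"offset":[0,0,0],"rot":[0,0,-8.1],"claw":1},{"offset":[0,0,0],"rot":[0,0,-8.1],"claw":1},{"offset":[0,0,0],"rot":[0,0,-8.1],"claw":1},{"offset":[0,0,0],"rot":[0,0,-8.1],"claw":1},{"offset":[0,0,0],"rot":[0,0,0],"claw":1}]'
python3 go.py 0.4815 0.3895 0.2 177.3
python3 - <<'E'
from h import *
f=snap('wrist','w4.png');C=cloud(f)
m=(C[...,2]>.038)&(C[...,2]<.06)&(C[...,0]>.4)&(C[...,0]<.56)&(abs(C[...,1]-.39)<.05)
print(rect(C[m]),m.sum())
m=(C[...,2]>.009)&(C[...,2]<.025)&(abs(C[...,1]-.39)<.2);print(rect(C[m]))
print(status.observe()['qpos'])
E
```

```text
clock: 14.45
position: [0.4842, 0.3895, 0.1997]
tool_rot: [-3.14, 0.001, 1.956]
force: [0.9, -1.6, -0.2]
grip_width: 0.0856
clock: 15.35
position: [0.4848, 0.3887, 0.2001]
tool_rot: [-3.141, -0.002, 3.082]
force: [0.3, 0.4, 0.2]
grip_width: 0.0851
t 15.35 pos [0.4848 0.3887 0.2001] rpy [-1.7995e+02 -9.0000e-02  1.7661e+02] w 0.0851 F [0.3 0.4 0.2]
turn first [-0.05 -0.09 -0.69] shift in present axes [3.3 0.7 0.2] shift after turn [3.3 0.7 0.1]
(array([484.3, 393.4]), array([ 13.5, 110.4]), 87.2) 1858
(array([493.5, 393.3]), array([191.6, 334. ]), 87.1)
[-0.64235566  0.5747421  -0.19012185  1.65018177  0.12790945  0.93033668
  0.62680545]
```

View pics/w4.png

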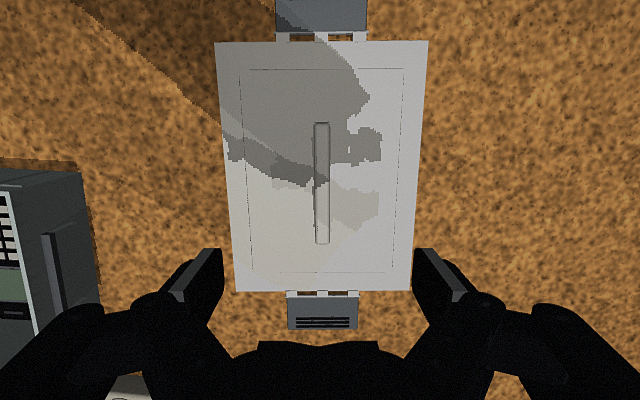

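The handle shows at (322, 183), aligned with the tool. Wrist depth puts it at (484, 393) mm and the fixed cameras at (481.5, 389) mm, so I'll use the middle.

```bash
python3 -m handwheel '[{"offset":[2,2.3,30],"rot":[0,0,-0.7],"claw":1},{"offset":[0,0,40],"rot":[0,0,0],"claw":1},{"offset":[0,0,40],"rot":[0,0,0],"claw":0.6},{"offset":[0,0,25],"rot":[0,0,0],"claw":0.2},{"offset":[0,0,15],"rot":[0,0,0],"claw":0},{"offset":[0,0,6],"rot":[0,0,0],"claw":-0.1},{"offset":[0,0,0],"rot":[0,0,0],"claw":-0.1}]' 60
python3 go.py 0.483 0.391 0.044 177.3
```

```text
clock: 16.1
position: [0.4827, 0.3921, 0.0452]
tool_rot: [-3.141, -0.0, 3.092]
force: [-0.3, 0.8, 0.2]
grip_width: 0.0383
t 16.1 pos [0.4827 0.3921 0.0452] rpy [-1.7998e+02 -1.0000e-02  1.7714e+02] w 0.0383 F [-0.3  0.8  0.2]
turn first [-0.02 -0.01 -0.16] shift in present axes [-0.3 -1.1  1.2] shift after turn [-0.3 -1.1  1.2]
```

```bash
python3 -m handwheel '[{"offset":[0,0,0],"rot":[0,0,0],"claw":-1},{"offset":[0,0,0],"rot":[0,0,0],"claw":-1},{"offset":[0,0,0],"rot":[0,0,0],"claw":-1},{"offset":[0,0,0],"rot":[0,0,0],"claw":-1},{"offset":[0,0,0],"rot":[0,0,0],"claw":-1}]' 60
python3 go.py 0.483 0.391 0.044 177.3
```

```text
clock: 16.6
position: [0.4832, 0.3926, 0.0467]
tool_rot: [3.14, 0.001, 3.093]
force: [-0.5, -1.3, 5.6]
grip_width: 0.013
t 16.6 pos [0.4832 0.3926 0.0467] rpy [1.7992e+02 8.0000e-02 1.7720e+02] w 0.013 F [-0.5 -1.3  5.6]
turn first [ 0.08  0.08 -0.1 ] shift in present axes [ 0.1 -1.6  2.7] shift after turn [ 0.1 -1.6  2.7]
```

```bash
python3 -m handwheel '[{"offset":[0,0,-5],"rot":[0,0,0],"claw":-1},{"offset":[0,0,-15],"rot":[0,0,0],"claw":-1},{"offset":[0,0,-30],"rot":[0,0,0],"claw":-1},{"offset":[0,0,-40],"rot":[0,0,0],"claw":-1},{"offset":[0,0,-40],"rot":[0,0,0],"claw":-1},{"offset":[0,0,-30],"rot":[0,0,0],"claw":-1},{"offset":[0,0,-10],"rot":[0,0,0],"claw":-1},{"offset":[0,0,0],"rot":[0,0,0],"claw":-1}]'
python3 - <<'E'
from h import *
f=snap('wrist','w5.png');C=cloud(f);s=status.observe();print(s['position'],s['grip_width'],s['force'])
m=(C[...,2]>.13);m[:30]=0
P=C[(C[...,2]>.15)&(C[...,2]<.22)&(abs(C[...,0]-.5)<.2)&(abs(C[...,1]-.39)<.12)]
print(len(P),np.percentile(P[:,2],[5,25,50,75,95]))
f=snap('top','t5.png');C=cloud(f)
for t in('lid_handle','lid_bottom'):
  r=imaging.regions_of(t,'top')
  if r:
    P=C[r[0]['region']];P=P[P[:,2]>.1];print(t,len(P),rect(P),np.percentile(P[:,2],[5,50,95]))
E
```

```text
clock: 17.4
position: [0.483, 0.3924, 0.2172]
tool_rot: [3.14, 0.002, 3.093]
force: [-0.2, -0.0, -3.7]
grip_width: 0.0125
[0.48251114 0.39201544 0.21542217] 0.012604328557112594 [-0.6883214  -0.31331952 -3.84513955]
113792 [0.18384087 0.18489428 0.18570539 0.18635808 0.21734868]
lid_handle 2185 (array([464.1, 215.2]), array([507.8, 316.9]), 78.4) [0.17764325 0.18359852 0.18873946]
lid_bottom 2230 (array([464.5, 216.8]), array([511.3, 316.5]), 78.4) [0.17765807 0.18363264 0.18907781]
```

View pics/w5.png

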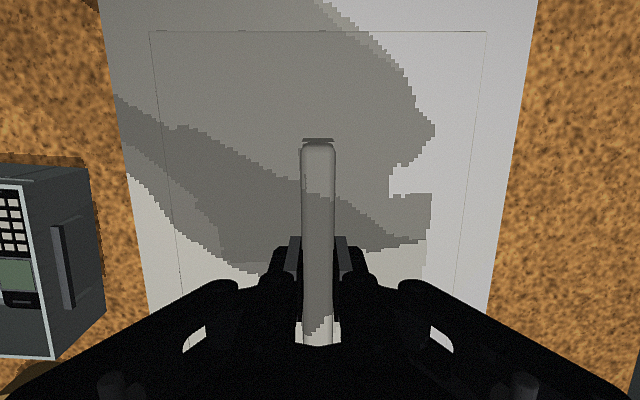

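View pics/t5.png

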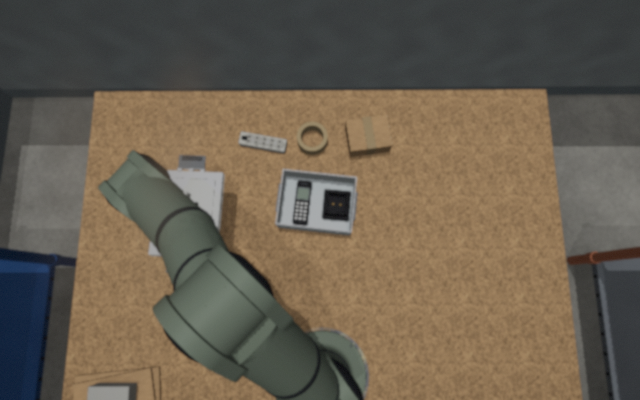

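The lid is held level at plate height 0.186. The bar's far end shows at (318, 143), and the fingers grip it centred. Next I'll check how the wrist calibration compares with the TCP.

Run:
```python
from h import *
f=snap('wrist');C=cloud(f);s=status.observe();p=s['position'];print(p,np.degrees(s['tool_rot']))
# bar top
m=np.zeros(C.shape[:2],bool);m[130:330,295:342]=1
Q=C[m&(C[...,2]>p[2]-.003)&(C[...,2]<p[2]+.012)]
print('bar',rect(Q),len(Q),np.median(Q[:,2]))
# plate plane, lid edges
P=C[(C[...,2]>.175)&(C[...,2]<.195)]
A=np.c_[P[:,:2],np.ones(len(P))];k=np.linalg.lstsq(A,P[:,2],rcond=None)[0];print('tilt deg',np.degrees(k[:2]))
# edges: per row (x-bins) min/max y
xs=np.arange(.47,.60,.01);L=[];H=[]
for x in xs:
    q=P[abs(P[:,0]-x)<.002];L.append(q[:,1].min());H.append(q[:,1].max())
print(np.round(L,4),np.round(H,4)); print(P[:,0].max())
mid=(np.array(L)+H)/2;k=np.polyfit(xs,mid,1);print('axis deg',np.degrees(np.arctan(k[0])),'mid at .4825',np.polyval(k,.4825))
```

```text
[0.48217391 0.39177435 0.21380969] [-1.79907127e+02 -9.46619709e-02  1.77238289e+02]
bar (array([470.1, 393.6]), array([19.8, 84.2]), 85.3) 6354 0.21494724864614
tilt deg [-0.04131543 -0.08136484]Traceback (most recent call last):
  File "<stdin>", line 13, in <module>
    return umr_minimum(a, axis, None, out, keepdims, initial, where)
ValueError: zero-size array to reduction operation minimum which has no identity
```

Run:
```python
from h import *
f=snap('wrist');C=cloud(f);s=status.observe();p=s['position'];print(p)
m=np.zeros(C.shape[:2],bool);m[130:225,295:342]=1
Q=C[m&(C[...,2]>p[2]-.003)&(C[...,2]<p[2]+.012)]
print('bar',rect(Q),len(Q),np.median(Q[:,2]),Q[:,0].min(),np.median(Q[:,1]))
P=C[(C[...,2]>.175)&(C[...,2]<.195)]
print(P[:,0].min(),P[:,0].max())
xs=np.arange(.39,.465,.005);L=[];H=[]
for x in xs:
    q=P[abs(P[:,0]-x)<.002];L.append(q[:,1].min());H.append(q[:,1].max())
L=np.array(L);H=np.array(H);print(np.round(L,4),np.round(H,4))
g=(H-L>.185)&(H-L<.2);mid=(L+H)/2;k=np.polyfit(xs[g],mid[g],1);print('axis deg',np.degrees(np.arctan(k[0])),'mid at .482',np.polyval(k,.482))
```

```text
[0.48225136 0.39184795 0.213992  ]
bar (array([444.6, 394.6]), array([14.1, 33.1]), 86.9) 2755 0.21502126255367376 0.42791924525943353 0.3946486681002533
0.36478717171715214 0.5573130138782664
[0.3008 0.3012 0.3005 0.3004 0.3004 0.3002 0.2995 0.2992 0.2994 0.2991
 0.299  0.2985 0.2986 0.2979 0.2976 0.2979] [0.4929 0.493  0.4925 0.4924 0.4926 0.4923 0.4923 0.4914 0.4912 0.4913
 0.491  0.4905 0.4904 0.49   0.4897 0.4895]
axis deg -2.717075255714495 mid at .482 0.39283196248792535
```

```bash
python3 -m handwheel '[{"offset":[0,0,0],"rot":[0,0,4],"claw":-1},{"offset":[0,0,0],"rot":[0,0,8],"claw":-1},{"offset":[0,0,0],"rot":[0,0,8.5],"claw":-1},{"offset":[0,0,0],"rot":[0,0,8.5],"claw":-1},{"offset":[0,0,0],"rot":[0,0,8.5],"claw":-1},{"offset":[0,0,0],"rot":[0,0,8.5],"claw":-1},{"offset":[0,0,0],"rot":[0,0,8.5],"claw":-1},{"offset":[0,0,0],"rot":[0,0,8.5],"claw":-1},{"offset":[0,0,0],"rot":[0,0,8.5],"claw":-1},{"offset":[0,0,0],"rot":[0,0,8.5],"claw":-1},{"offset":[0,0,0],"rot":[0,0,8],"claw":-1},{"offset":[0,0,0],"rot":[0,0,5.8],"claw":-1}]' 80
python3 go.py 0.5406 0.0158 0.214 83.4
```

```text
clock: 18.9
position: [0.4824, 0.3921, 0.2145]
tool_rot: [-3.141, 0.001, 1.451]
force: [0.1, -0.6, -3.6]
grip_width: 0.0124
t 18.9 pos [0.4824 0.3921 0.2145] rpy [-1.7997e+02  6.0000e-02  8.3120e+01] w 0.0124 F [ 0.1 -0.6 -3.6]
turn first [-0.03  0.06 -0.28] shift in present axes [-366.6  102.9    0.8] shift after turn [-367.1  101.1    0.5]
```

```bash
python3 -m handwheel '[{"offset":[-15,4,0],"rot":[0,0,0],"claw":-1},{"offset":[-30,8,0],"rot":[0,0,0],"claw":-1},{"offset":[-36,10,0],"rot":[0,0,0],"claw":-1},{"offset":[-36,10,0],"rot":[0,0,0],"claw":-1},{"offset":[-36,10,0],"rot":[0,0,0],"claw":-1},{"offset":[-36,10,0],"rot":[0,0,0],"claw":-1},{"offset":[-36,10,0],"rot":[0,0,0],"claw":-1},{"offset":[-36,10,0],"rot":[0,0,0],"claw":-1},{"offset":[-36,10,0],"rot":[0,0,0],"claw":-1},{"offset":[-36,10,0],"rot":[0,0,0],"claw":-1},{"offset":[-25,7,0],"rot":[0,0,0],"claw":-1},{"offset":[-9,2,0],"rot":[0,0,-0.2],"claw":-1}]'
python3 -m handwheel '[{"offset":[0,0,0],"rot":[0,0,0],"claw":-1},{"offset":[0,0,0],"rot":[0,0,0],"claw":-1}]'
python3 go.py 0.5406 0.0158 0.13 83.4
```

```text
clock: 20.1
position: [0.5407, 0.0122, 0.215]
tool_rot: [-3.141, 0.001, 1.458]
force: [-0.2, 0.1, -3.6]
grip_width: 0.0122
clock: 20.3
position: [0.5407, 0.0168, 0.215]
tool_rot: [-3.141, -0.0, 1.461]
force: [-0.5, 0.1, -3.5]
grip_width: 0.0122
t 20.3 pos [0.5407 0.0168 0.215 ] rpy [-1.7997e+02 -2.0000e-02  8.3710e+01] w 0.0122 F [-0.5  0.1 -3.5]
turn first [-0.03 -0.02  0.31] shift in present axes [-1.1  0.  85. ] shift after turn [-1. -0. 85.]
```

```bash
python3 -m handwheel '[{"offset":[-1,0,15],"rot":[0,0,0.3],"claw":-1},{"offset":[0,0,25],"rot":[0,0,0],"claw":-1},{"offset":[0,0,20],"rot":[0,0,0],"claw":-1},{"offset":[0,0,13],"rot":[0,0,0],"claw":-1},{"offset":[0,0,0],"rot":[0,0,0],"claw":-1},{"offset":[0,0,0],"rot":[0,0,0],"claw":-1}]'
python3 - <<'E'
from h import *
print(status.observe()['position'],np.degrees(status.observe()['tool_rot']))
f=snap('side','s6.png');C=cloud(f);cv2.imwrite('pics/s6c.png',cv2.resize(f['color'][120:270,220:440,::-1],None,fx=3.6,fy=3.6))
m=(C[...,2]>.1)&(C[...,2]<.12)&(abs(C[...,0]-.54)<.15)&(abs(C[...,1])<.2);m[:130]=0
Q=C[m];print('plate',rect(Q),len(Q))
f=snap('wrist','w6.png');C=cloud(f)
Q=C[(C[...,2]>.095)&(C[...,2]<.118)];print(rect(Q),np.median(Q[:,2]))
E
```

```text
clock: 20.9
position: [0.5411, 0.0155, 0.1427]
tool_rot: [3.141, -0.0, 1.455]
force: [0.6, -0.7, -3.4]
grip_width: 0.0122
[0.54111276 0.01554754 0.14273627] [ 1.79987899e+02 -6.71226175e-03  8.33775881e+01]
plate (array([537.2,  13.1]), array([354.1, 197. ]), 84.1) 3062
(array([544.9,  37.9]), array([185.6, 192.4]), 83.4) 0.11161915175779216
```

View pics/s6c.png

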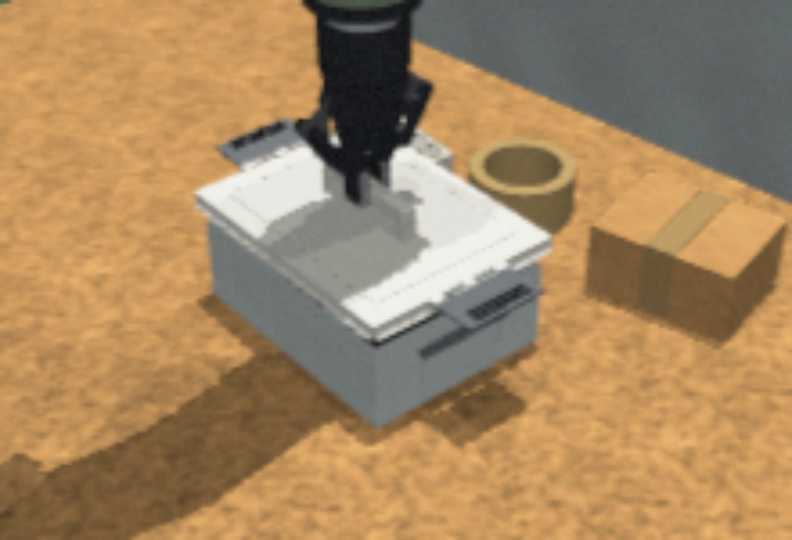

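View pics/w6.png

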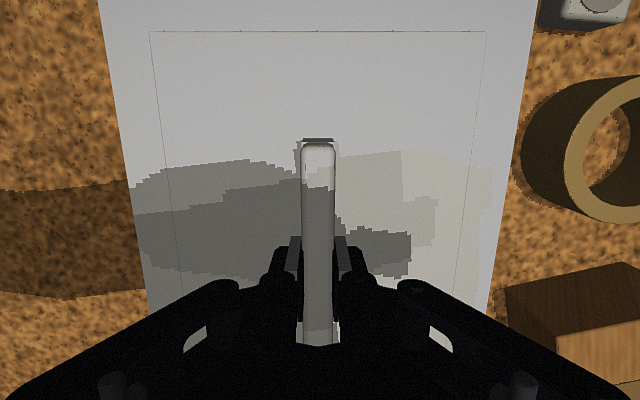

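The side view shows the lid centred over the tub. In the same camera, lid is at (537, 13) mm and tub at (538, 12) mm, so I'll lower it in stages.

```bash
python3 -m handwheel '[{"offset":[0,0,6],"rot":[0,0,0],"claw":-1},{"offset":[0,0,5],"rot":[0,0,0],"claw":-1},{"offset":[0,0,4],"rot":[0,0,0],"claw":-1},{"offset":[0,0,3],"rot":[0,0,0],"claw":-1},{"offset":[0,0,0],"rot":[0,0,0],"claw":-1}]'
python3 -m handwheel '[{"offset":[0,0,2],"rot":[0,0,0],"claw":-1},{"offset":[0,0,2],"rot":[0,0,0],"claw":-1},{"offset":[0,0,0],"rot":[0,0,0],"claw":-1}]'
```

```text
clock: 21.5
position: [0.5406, 0.015, 0.1238]
tool_rot: [-3.141, 0.0, 1.454]
force: [0.2, -0.1, -2.9]
grip_width: 0.0119
clock: 21.8
position: [0.5408, 0.015, 0.1201]
tool_rot: [-3.141, 0.0, 1.454]
force: [-0.2, -0.8, -3.2]
grip_width: 0.0122
```

```bash
python3 -m handwheel '[{"offset":[0,0,2],"rot":[0,0,0],"claw":-1},{"offset":[0,0,1],"rot":[0,0,0],"claw":-1},{"offset":[0,0,0],"rot":[0,0,0],"claw":-1}]'
```

```text
clock: 22.1
position: [0.5408, 0.015, 0.1172]
tool_rot: [-3.141, 0.0, 1.454]
force: [-0.6, -0.2, -3.2]
grip_width: 0.012
```

```bash
python3 -m handwheel '[{"offset":[0,0,1.5],"rot":[0,0,0],"claw":-1},{"offset":[0,0,1],"rot":[0,0,0],"claw":-1},{"offset":[0,0,0],"rot":[0,0,0],"claw":-1}]'
python3 -m handwheel '[{"offset":[0,0,1],"rot":[0,0,0],"claw":-1},{"offset":[0,0,0],"rot":[0,0,0],"claw":-1}]'
python3 -m handwheel '[{"offset":[0,0,1],"rot":[0,0,0],"claw":-1},{"offset":[0,0,0],"rot":[0,0,0],"claw":-1}]'
```

```text
clock: 22.4
position: [0.541, 0.015, 0.116]
tool_rot: [3.141, -0.001, 1.454]
force: [-9.4, 0.0, 26.2]
grip_width: 0.0123
clock: 22.6
position: [0.5411, 0.015, 0.1159]
tool_rot: [3.141, -0.001, 1.454]
force: [-15.7, -0.3, 47.2]
grip_width: 0.012
clock: 22.8
position: [0.5411, 0.015, 0.1159]
tool_rot: [3.14, -0.001, 1.454]
force: [-23.2, 0.3, 70.3]
grip_width: 0.0119
```

```bash
python3 -m handwheel '[{"offset":[0,0,-2.5],"rot":[0,0,0],"claw":-1},{"offset":[0,0,0],"rot":[0,0,0],"claw":-1}]'
python3 - <<'E'
from h import *
f=snap('wrist','w7.png');C=cloud(f)
P=C[(C[...,2]>.075)&(C[...,2]<.095)]
A=np.c_[P[:,:2],np.ones(len(P))];k=np.linalg.lstsq(A,P[:,2],rcond=None)[0];print('tilt deg',np.degrees(k[:2]),np.median(P[:,2]))
f=snap('side','s7.png');cv2.imwrite('pics/s7c.png',cv2.resize(f['color'][120:270,220:440,::-1],None,fx=3.6,fy=3.6))
E
```

```text
clock: 23.0
position: [0.5413, 0.015, 0.116]
tool_rot: [3.14, -0.0, 1.454]
force: [-6.5, 1.3, 26.7]
grip_width: 0.0119
tilt deg [-0.05853963 -0.11135142] 0.08452852480190265
```

View pics/s7c.png

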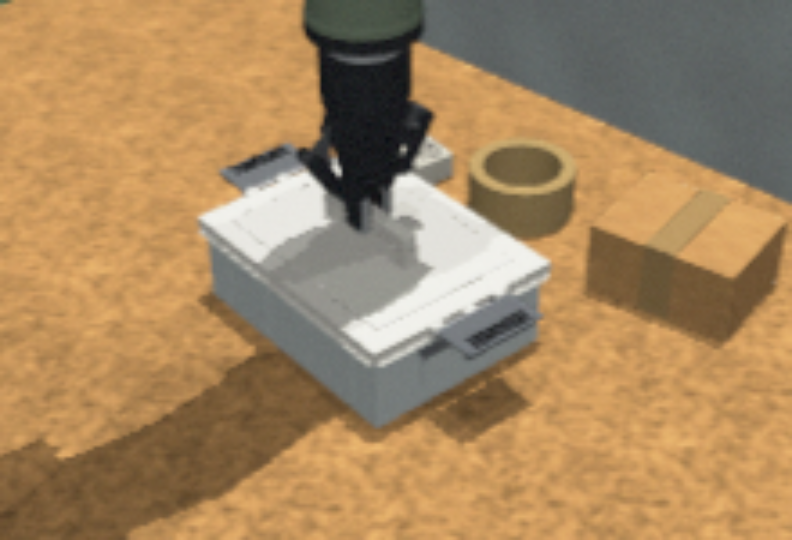

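The lid is seated: plate at 0.0845 against 0.084 expected, and level. Releasing it now.

```bash
python3 -m handwheel '[{"offset":[0,0,-1],"rot":[0,0,0],"claw":-1},{"offset":[0,0,0],"rot":[0,0,0],"claw":0},{"offset":[0,0,0],"rot":[0,0,0],"claw":0},{"offset":[0,0,0],"rot":[0,0,0],"claw":0},{"offset":[0,0,-5],"rot":[0,0,0],"claw":0},{"offset":[0,0,-20],"rot":[0,0,0],"claw":0},{"offset":[0,0,-40],"rot":[0,0,0],"claw":0},{"offset":[0,0,-40],"rot":[0,0,0],"claw":-1},{"offset":[0,0,0],"rot":[0,0,0],"claw":-1}]'
python3 - <<'E'
from h import *
print(status.observe()['position'])
f=snap('wrist','w8.png');C=cloud(f)
P=C[(C[...,2]>.07)&(C[...,2]<.095)]
print(rect(P),np.percentile(P[:,2],[5,50,95]))
Q=C[(C[...,2]>.1)&(C[...,2]<.13)&(abs(C[...,0]-.54)<.04)];print('bar',rect(Q))
for c in('side','top'):
    f=snap(c);C=cloud(f)
    for r in imaging.regions_of('latch_a',c)[:3]:
        P=C[r['region']];print(c,r['conf'],np.round(r['box']),rect(P),np.round(np.percentile(P[:,2],[5,50,95]),3))
    for t in('latch_a_hinge','latch_a_tip'):
        for m in imaging.mark_of(t,c)[:3]: print(t,m['conf'],np.round(m['uv']),np.round(world(f,*m['uv']),3))
E
```

```text
clock: 24.0
position: [0.5429, 0.0149, 0.2262]
tool_rot: [3.135, -0.002, 1.454]
force: [0.6, -0.6, -1.5]
grip_width: 0.0146
[0.54290817 0.01491852 0.22621619]
(array([648.6, -14.2]), array([307.7, 442.7]), 75.9) [0.08247636 0.08435258 0.08582032]
bar (array([541.9,  16.1]), array([110.8,  14. ]), 83.1)
side 0.64 [356. 210.  23.  19.] (array([ 520.5, -142.3]), array([43.7, 80.2]), 85.8) [0.08  0.082 0.085]
side 0.6 [297. 166.  26.  15.] (array([ 225.7, -207.3]), array([1360.7,   73.8]), 48.3) [-0.001  0.082  0.085]
side 0.21 [330. 160.  38.  21.] (array([ 317.3, -271.4]), array([1389.9,  115.2]), 46.9) [0.007 0.026 0.03 ]
latch_a_hinge 0.57 [297. 166.] [0.564 0.158 0.08 ]
latch_a_tip 0.27 [322. 179.] [0.535 0.008 0.111]
top 0.89 [270. 196.  19.  28.] (array([420.1, 105.2]), array([382.4,  67.8]), 23.4) [0.08  0.085 0.09 ]
top 0.65 [365. 206.  16.  25.] (array([ 520.8, -145.4]), array([50.2, 81.4]), 82.3) [0.079 0.084 0.089]
latch_a_hinge 0.82 [277. 194.] [0.558 0.137 0.083]
latch_a_tip 0.57 [262. 192.] [0.565 0.186 0.083]
```

View pics/w8.png

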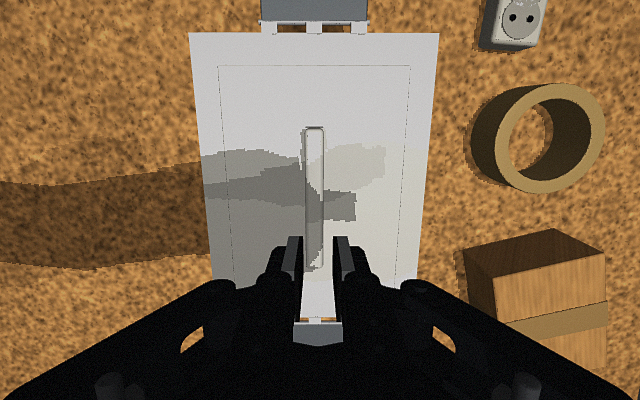

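Both latches stand about level; the wrist picture shows the +y one at (315, 12) and the -y one at (318, 333). With the fingers shut I'll start on the +y latch.

```bash
python3 -m handwheel '[{"offset":[30,0,0],"rot":[0,0,0],"claw":-1},{"offset":[45,0,0],"rot":[0,0,0],"claw":-1},{"offset":[45,0,0],"rot":[0,0,0],"claw":-1},{"offset":[35,0,15],"rot":[0,0,0],"claw":-1},{"offset":[13,0,35],"rot":[0,0,0],"claw":-1},{"offset":[0,0,30],"rot":[0,0,0],"claw":-1},{"offset":[0,0,8],"rot":[0,0,0],"claw":-1},{"offset":[0,0,0],"rot":[0,0,0],"claw":-1}]' 40
python3 go.py 0.5603 0.1818 0.066 83.4
```

```text
clock: 25.25
position: [0.56, 0.1812, 0.1325]
tool_rot: [-3.14, 0.001, 1.454]
force: [0.4, 0.2, 0.2]
grip_width: -0.0003
t 25.25 pos [0.56   0.1812 0.1325] rpy [-1.799e+02  8.000e-02  8.330e+01] w -0.0003 F [0.4 0.2 0.2]
turn first [-0.1   0.08 -0.1 ] shift in present axes [ 0.7  0.4 66.5] shift after turn [ 0.6  0.2 66.5]
```

```bash
python3 -m handwheel '[{"offset":[0,0,15],"rot":[0,0,0],"claw":-1},{"offset":[0,0,10],"rot":[0,0,0],"claw":-1},{"offset":[0,0,10],"rot":[0,0,0],"claw":-1},{"offset":[0,0,10],"rot":[0,0,0],"claw":-1},{"offset":[0,0,0],"rot":[0,0,0],"claw":-1}]'
python3 -m handwheel '[{"offset":[0,0,8],"rot":[0,0,0],"claw":-1},{"offset":[0,0,7],"rot":[0,0,0],"claw":-1},{"offset":[0,0,6],"rot":[0,0,0],"claw":-1},{"offset":[0,0,0],"rot":[0,0,0],"claw":-1}]'
```

```text
clock: 25.75
position: [0.5599, 0.1817, 0.0871]
tool_rot: [-3.14, 0.001, 1.454]
force: [-0.4, 0.1, -0.3]
grip_width: 0.0003
clock: 26.15
position: [0.56, 0.1818, 0.0664]
tool_rot: [-3.141, 0.001, 1.454]
force: [-0.4, -0.5, 0.1]
grip_width: -0.0003
```

```bash
python3 -m handwheel '[{"offset":[-6,0,0],"rot":[0,0,0],"claw":-1},{"offset":[-5,0,0],"rot":[0,0,0],"claw":-1},{"offset":[-4,0,0],"rot":[0,0,0],"claw":-1},{"offset":[0,0,0],"rot":[0,0,0],"claw":-1}]'
python3 -m handwheel '[{"offset":[-3,0,0],"rot":[0,0,0],"claw":-1},{"offset":[-2,0,0],"rot":[0,0,0],"claw":-1},{"offset":[0,0,0],"rot":[0,0,0],"claw":-1}]'
python3 - <<'E'
from h import *
f=snap('wrist','w9.png');f=snap('top','t9.png');cv2.imwrite('pics/t9c.png',cv2.resize(f['color'][120:270,220:440,::-1],None,fx=3.6,fy=3.6))
E
```

```text
clock: 26.55
position: [0.5587, 0.1661, 0.0675]
tool_rot: [3.141, 0.0, 1.453]
force: [0.0, 0.4, -0.4]
grip_width: -0.0
clock: 26.85
position: [0.5581, 0.1617, 0.0673]
tool_rot: [3.142, 0.0, 1.454]
force: [0.2, 1.2, 0.5]
grip_width: 0.0001
```

View pics/w9.png

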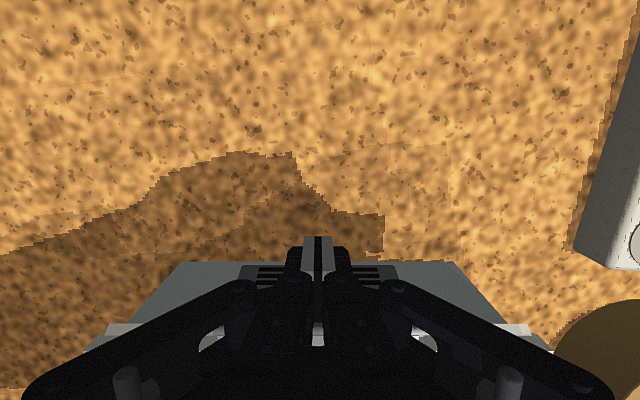

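View pics/t9c.png

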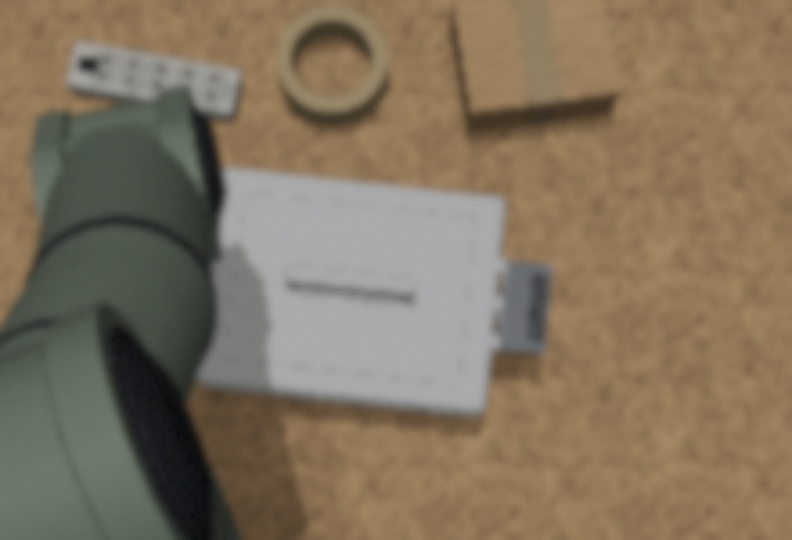

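Run:
```python
from h import *
f=snap('wrist');C=cloud(f)
u=np.array([.115,.993]);v=np.array([.993,-.115]);c=np.array([.541,.015])
for (a,b) in((200,275),(250,275),(400,270),(450,275),(420,290),(480,300),(120,330),(520,330),(320,245),(300,290)):
    p=C[b,a];print((a,b),np.round(p,3),'loc',np.round([(p[:2]-c)@v,(p[:2]-c)@u],3))
```

```text
(200, 275) [0.485 0.143 0.018] loc [-0.07   0.121]
(250, 275) [0.524 0.156 0.049] loc [-0.033  0.138]
(400, 270) [0.607 0.128 0.011] loc [0.053 0.12 ]
(450, 275) [0.636 0.124 0.016] loc [0.082 0.119]
(420, 290) [0.594 0.171 0.099] loc [0.034 0.161]
(480, 300) [0.642 0.123 0.042] loc [0.087 0.119]
(120, 330) [0.471 0.149 0.073] loc [-0.085  0.125]
(520, 330) [0.645 0.128 0.072] loc [0.09  0.124]
(320, 245) [0.562 0.174 0.062] loc [0.002 0.16 ]
(300, 290) [0.555 0.176 0.1  ] loc [-0.005  0.161]
```

Wrist depth puts the +y flap's outer face at local y = 138 mm, against 135 mm when fully closed. It needs a little more push.

```bash
python3 -m handwheel '[{"offset":[-2,0,0],"rot":[0,0,0],"claw":-1},{"offset":[-1,0,0],"rot":[0,0,0],"claw":-1},{"offset":[0,0,0],"rot":[0,0,0],"claw":-1}]'
python3 -m handwheel '[{"offset":[-1,0,0],"rot":[0,0,0],"claw":-1},{"offset":[-1,0,0],"rot":[0,0,0],"claw":-1},{"offset":[0,0,0],"rot":[0,0,0],"claw":-1}]'
python3 - <<'E'
from h import *
s=status.observe();u=np.array([.115,.993]);c=np.array([.541,.015]);print((s['position'][:2]-c)@u)
E
```

```text
clock: 27.3
position: [0.5577, 0.1589, 0.0673]
tool_rot: [-3.142, 0.0, 1.454]
force: [-0.5, 0.3, 0.2]
grip_width: -0.0002
clock: 27.6
position: [0.5575, 0.1569, 0.0673]
tool_rot: [-3.142, 0.0, 1.454]
force: [-0.2, 0.3, -0.5]
grip_width: -0.0001
0.14281347806042888
```

```bash
python3 -m handwheel '[{"offset":[-1.5,0,0],"rot":[0,0,0],"claw":-1},{"offset":[0,0,0],"rot":[0,0,0],"claw":-1}]'
python3 -m handwheel '[{"offset":[-1,0,0],"rot":[0,0,0],"claw":-1},{"offset":[0,0,0],"rot":[0,0,0],"claw":-1}]'
python3 - <<'E'
from h import *
u=np.array([.115,.993]);v=np.array([.993,-.115]);c=np.array([.541,.015])
f=snap('wrist','w10.png');C=cloud(f);X=(C[...,:2]-c)@v;Y=(C[...,:2]-c)@u
m=(abs(X)<.041)&(abs(X)>.022)&(Y>.126)&(Y<.16)&(C[...,2]<.08)&(C[...,2]>.035)
for z in(.042,.05,.058,.066,.074):
    q=m&(abs(C[...,2]-z)<.003);print(z,q.sum(),np.round(np.percentile(Y[q],[10,50,90]),4) if q.sum() else '')
E
```

```text
clock: 27.8
position: [0.5574, 0.1564, 0.0673]
tool_rot: [3.141, -0.001, 1.455]
force: [-0.1, 6.8, -2.3]
grip_width: -0.0001
clock: 28.0
position: [0.5574, 0.1564, 0.0673]
tool_rot: [3.141, -0.002, 1.456]
force: [1.6, 10.9, -4.4]
grip_width: 0.0001
0.042 250 [0.1321 0.1326 0.1332]
0.05 391 [0.1322 0.1327 0.1333]
0.058 222 [0.1321 0.1326 0.1333]
0.066 0 
0.074 0
```

View pics/w10.png

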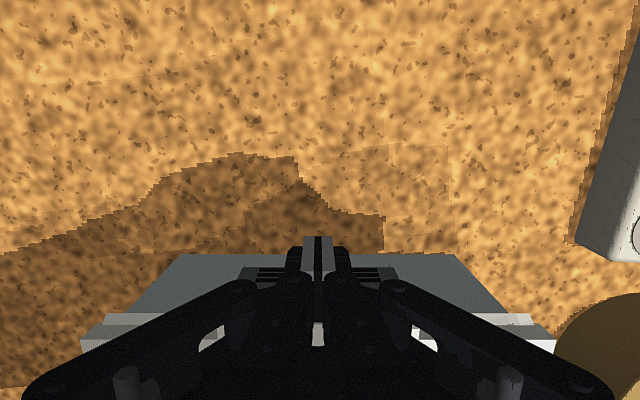

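```bash
python3 -m handwheel '[{"offset":[-1,0,0],"rot":[0,0,0],"claw":-1},{"offset":[0,0,0],"rot":[0,0,0],"claw":-1},{"offset":[8,0,0],"rot":[0,0,0],"claw":-1},{"offset":[16,0,0],"rot":[0,0,0],"claw":-1},{"offset":[0,0,0],"rot":[0,0,0],"claw":-1},{"offset":[0,0,-40],"rot":[0,0,0],"claw":-1},{"offset":[0,0,-45],"rot":[0,0,0],"claw":-1},{"offset":[0,0,-45],"rot":[0,0,0],"claw":-1},{"offset":[0,0,-20],"rot":[0,0,0],"claw":-1},{"offset":[0,0,0],"rot":[0,0,0],"claw":-1}]'
python3 - <<'E'
from h import *
u=np.array([.115,.993]);v=np.array([.993,-.115]);c=np.array([.541,.015])
s=status.observe();print((s['position'][:2]-c)@u,(s['position'][:2]-c)@v,s['position'])
f=snap('wrist','w11.png');C=cloud(f);X=(C[...,:2]-c)@v;Y=(C[...,:2]-c)@u
m=(abs(X)<.041)&(Y>.122)&(Y<.17)&(C[...,2]<.095)&(C[...,2]>.03)
for z in(.042,.05,.058,.066,.074,.082):
    q=m&(abs(C[...,2]-z)<.003);print(z,q.sum(),np.round(np.percentile(Y[q],[10,50,90]),4) if q.sum() else '')
E
```

```text
clock: 29.05
position: [0.5611, 0.1778, 0.2204]
tool_rot: [3.137, -0.002, 1.454]
force: [0.3, 0.4, -0.2]
grip_width: 0.0001
0.16395959620427705 0.0012155684571209147 [0.56107699 0.17779027 0.22042934]
0.042 59 [0.1324 0.1331 0.1335]
0.05 106 [0.1327 0.1332 0.1337]
0.058 209 [0.1324 0.1328 0.1333]
0.066 203 [0.1325 0.1328 0.133 ]
0.074 389 [0.1232 0.1325 0.133 ]
0.082 886 [0.1232 0.1298 0.1327]
```

View pics/w11.png

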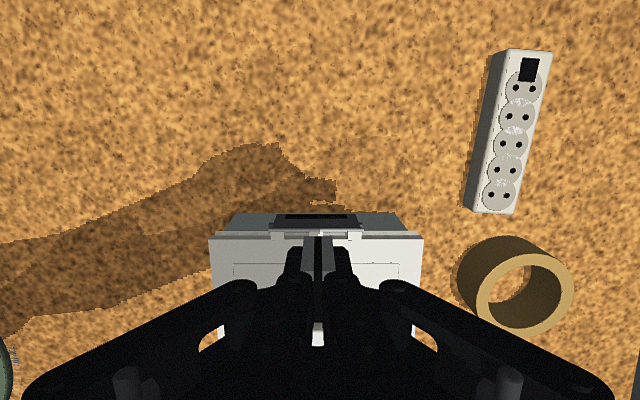

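The +y latch hangs vertically, with its face at 133 mm at every height. Now the -y latch.

```bash
python3 -m handwheel '[{"offset":[-20,0,0],"rot":[0,0,0],"claw":-1},{"offset":[-45,0,0],"rot":[0,0,0],"claw":-1},{"offset":[-45,0,0],"rot":[0,0,0],"claw":-1},{"offset":[-45,0,0],"rot":[0,0,0],"claw":-1},{"offset":[-45,0,0],"rot":[0,0,0],"claw":-1},{"offset":[-45,0,0],"rot":[0,0,0],"claw":-1},{"offset":[-45,0,0],"rot":[0,0,0],"claw":-1},{"offset":[-30,0,20],"rot":[0,0,0],"claw":-1},{"offset":[-12,0,40],"rot":[0,0,0],"claw":-1},{"offset":[0,0,20],"rot":[0,0,0],"claw":-1},{"offset":[0,0,0],"rot":[0,0,0],"claw":-1}]'
python3 go.py 0.5217 -0.1518 0.066 83.4
```

```text
clock: 30.2
position: [0.5192, -0.1523, 0.1339]
tool_rot: [-3.135, 0.0, 1.454]
force: [-0.8, 0.9, 0.9]
grip_width: 0.0001
t 30.2 pos [ 0.5192 -0.1523  0.1339] rpy [-179.65    0.     83.29] w 0.0001 F [-0.8  0.9  0.9]
turn first [-0.35  0.   -0.11] shift in present axes [ 0.8  2.9 67.9] shift after turn [ 0.8  2.4 67.9]
```

```bash
python3 -m handwheel '[{"offset":[0,0,15],"rot":[0,0,0],"claw":-1},{"offset":[0,0,10],"rot":[0,0,0],"claw":-1},{"offset":[0,0,10],"rot":[0,0,0],"claw":-1},{"offset":[0,0,10],"rot":[0,0,0],"claw":-1},{"offset":[0,0,8],"rot":[0,0,0],"claw":-1},{"offset":[0,0,8],"rot":[0,0,0],"claw":-1},{"offset":[0,0,6],"rot":[0,0,0],"claw":-1},{"offset":[0,0,0],"rot":[0,0,0],"claw":-1}]'
python3 -m handwheel '[{"offset":[6,0,0],"rot":[0,0,0],"claw":-1},{"offset":[5,0,0],"rot":[0,0,0],"claw":-1},{"offset":[5,0,0],"rot":[0,0,0],"claw":-1},{"offset":[4,0,0],"rot":[0,0,0],"claw":-1},{"offset":[0,0,0],"rot":[0,0,0],"claw":-1}]'
python3 - <<'E'
from h import *
s=status.observe();u=np.array([.115,.993]);c=np.array([.541,.015]);print((s['position'][:2]-c)@u)
f=snap('side');cv2.imwrite('pics/s12c.png',cv2.resize(f['color'][130:270,260:440,::-1],None,fx=4,fy=4))
E
```

```text
clock: 31.0
position: [0.521, -0.1523, 0.0695]
tool_rot: [-3.141, -0.0, 1.454]
force: [0.1, -0.3, -0.2]
grip_width: 0.0
clock: 31.5
position: [0.5239, -0.1315, 0.0704]
tool_rot: [3.141, -0.0, 1.456]
force: [0.3, 0.2, -1.1]
grip_width: -0.0002
-0.1474781422880088
```

View pics/s12c.png

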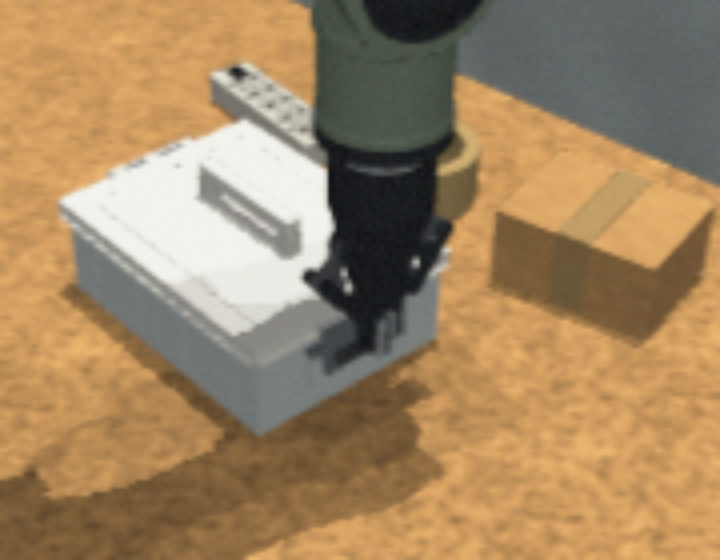

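The -y flap is folding down behind the fingers, at crop (345, 345). I'll keep pushing inwards.

```bash
python3 -m handwheel '[{"offset":[2,0,3],"rot":[0,0,0],"claw":-1},{"offset":[1.5,0,0],"rot":[0,0,0],"claw":-1},{"offset":[0,0,0],"rot":[0,0,0],"claw":-1}]'
python3 -m handwheel '[{"offset":[1.5,0,0],"rot":[0,0,0],"claw":-1},{"offset":[0,0,0],"rot":[0,0,0],"claw":-1}]'
python3 -m handwheel '[{"offset":[1,0,0],"rot":[0,0,0],"claw":-1},{"offset":[0,0,0],"rot":[0,0,0],"claw":-1}]'
```

```text
clock: 31.85
position: [0.524, -0.1289, 0.0672]
tool_rot: [-3.141, -0.0, 1.454]
force: [-0.3, 0.3, 0.0]
grip_width: 0.0005
clock: 32.05
position: [0.524, -0.1285, 0.0673]
tool_rot: [3.142, 0.001, 1.453]
force: [0.3, -7.3, -3.8]
grip_width: 0.0001
clock: 32.25
position: [0.524, -0.1284, 0.0673]
tool_rot: [3.141, 0.002, 1.453]
force: [-1.6, -11.9, -3.5]
grip_width: 0.0001
```

```bash
python3 -m handwheel '[{"offset":[1,0,0],"rot":[0,0,0],"claw":-1},{"offset":[0,0,0],"rot":[0,0,0],"claw":-1},{"offset":[-8,0,0],"rot":[0,0,0],"claw":-1},{"offset":[-20,0,0],"rot":[0,0,0],"claw":-1},{"offset":[0,0,0],"rot":[0,0,0],"claw":-1},{"offset":[-10,0,-40],"rot":[0,0,0],"claw":-1},{"offset":[-10,0,-45],"rot":[0,0,0],"claw":-1},{"offset":[-30,0,-35],"rot":[0,0,0],"claw":-1},{"offset":[-40,0,-20],"rot":[0,0,0],"claw":-1},{"offset":[-40,0,0],"rot":[0,0,0],"claw":-1},{"offset":[-30,0,0],"rot":[0,0,0],"claw":-1},{"offset":[0,0,0],"rot":[0,0,0],"claw":-1}]'
python3 - <<'E'
from h import *
print(status.observe()['position'])
u=np.array([.115,.993]);v=np.array([.993,-.115]);c=np.array([.541,.015])
for cam in('side','top'):
    f=snap(cam,cam+'13.png');C=cloud(f);X=(C[...,:2]-c)@v;Y=(C[...,:2]-c)@u;Z=C[...,2]
    cv2.imwrite('pics/%s13c.png'%cam,cv2.resize(f['color'][130:270,240:420,::-1],None,fx=4,fy=4))
    q=(Z>.076)&(Z<.095)&(abs(X)<.11)&(abs(Y)<.2);P=C[q]
    A=np.c_[P[:,:2],np.ones(len(P))];k=np.linalg.lstsq(A,P[:,2],rcond=None)[0];print(cam,'plate',rect(P),np.median(P[:,2]),np.degrees(k[:2]))
    for z in(.025,.033,.042,.05,.058,.066,.074):
        q=(abs(X)<.036)&(Y<-.11)&(Y>-.19)&(abs(Z-z)<.003);print(z,q.sum(),np.round(np.percentile(Y[q],[10,50,90]),4) if q.sum() else '')
E
```

```text
clock: 33.45
position: [0.5012, -0.3162, 0.2076]
tool_rot: [3.141, 0.002, 1.45]
force: [-0.9, 0.9, -0.8]
grip_width: 0.0
[ 0.50124084 -0.3162289   0.2075953 ]
side plate (array([540.2,  15.3]), array([275.2, 196. ]), 82.9) 0.08219927539363703 [0.00149947 0.08099003]
0.025 14 [-0.1239 -0.1228 -0.1212]
0.033 2 [-0.1301 -0.1263 -0.1225]
0.042 24 [-0.1364 -0.1354 -0.1334]
0.05 29 [-0.1366 -0.1352 -0.1336]
0.058 26 [-0.136  -0.1347 -0.133 ]
0.066 34 [-0.1368 -0.1347 -0.1323]
0.074 33 [-0.1362 -0.134  -0.1262]
top plate (array([538.7,  14.3]), array([270. , 194.7]), 83.0) 0.08463732148136027 [ 0.10739084 -0.0795493 ]
0.025 0 
0.033 0 
0.042 1 [-0.1322 -0.1322 -0.1322]
0.05 0 
0.058 7 [-0.1319 -0.131  -0.1308]
0.066 3 [-0.1319 -0.1318 -0.1317]
0.074 7 [-0.1284 -0.1277 -0.1273]
```

View pics/side13c.png

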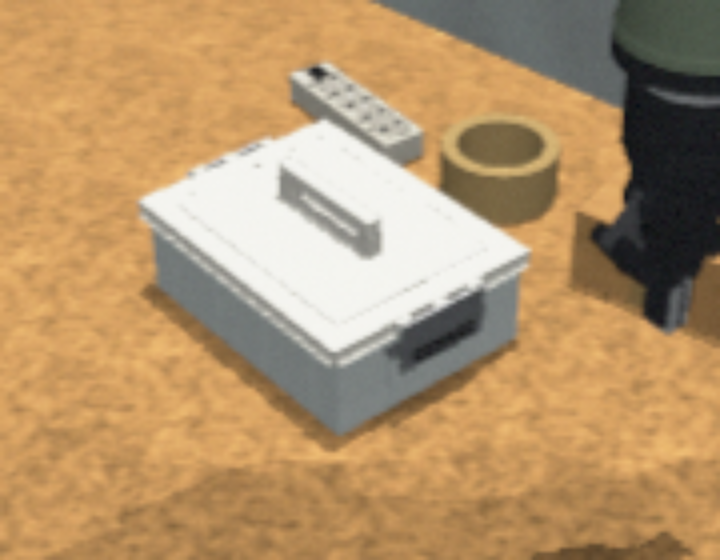

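View pics/top13c.png

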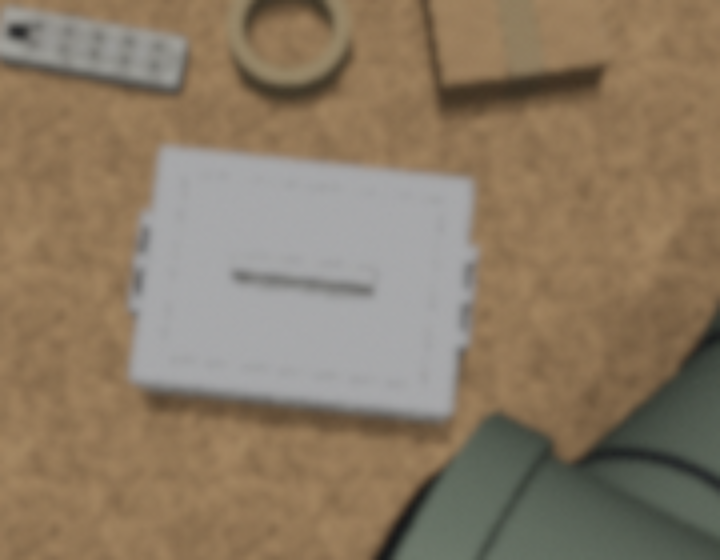

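```bash
python3 -c "
from h import *
print(bot.job_done())"
```

```text
the job is handed in; nothing more can be done
None
```

The phone is packed away, and I handed the job in at about 33.6 s of the 72 s allowed.

- **Handset:** I set it down flat, keypad up, on the tub floor beside the cradle. The wrist picture before the lid went on showed it lying clear of the cradle.
- **Lid:** It is seated on the rim. The plate measured about 84.5 mm from the wrist and top cameras and 82 mm from the side camera, against 84 mm expected. Tilt is at most about 0.1°.
- **Latches:** I pushed each one in until it came to a hard stop at over 10 N. Depth showed both flaps hanging vertically along the tub ends, within about 2 mm of the nominal closed position. After closing the -y latch I checked the +y one again only in the top picture, where it still does not stick out.
- **Bystanders:** The tape roll, carton and socket strip look untouched in the last pictures, but I did not measure them again. The robot was clear of everything.

**What disagreed:**
- The fixed cameras and the wrist camera differed by 3–4 mm on positions. I worked from in-between values and then from the wrist camera, which agreed best with the gripped handle.
- While I was checking that the lid was seated, the wrist force reached about 70 N pressing down through the handle. That is below the 120 N limit.

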